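# Set and lock the hold-down screw of a drive cradle

## Robot

A 7-joint arm with a two-finger parallel gripper is mounted at the origin on a cart in front of the work surface, level with it; the furniture and walls round the work are solid. World frame = base frame: x ahead of the robot, y to its left, z up, the work surface at z = 0. Lengths are in m, angles in rad, forces in N, time in s.
With the tool pointing down it reaches from about 0.4 to 0.85 m from the base axis. Payload 6.9 kg.
Tool frame: the origin (TCP) lies between the finger pads; the fingertips stand 17 mm ahead of it and the grasp point (between the pads) lies 2 mm behind it; z points along the fingers, x is the direction in which the jaws open and shut, and the axes are right-handed (so a half turn about z gives the same grasp; the last joint's range is limited). The gripper opens to 85 mm and grips with 20 to 120 N. Pads are 22 mm wide; open, the fingers measure 114 mm over their backs; the gripper's body (76 mm by 85 mm) begins 54 mm behind the grasp point. The pads swing forward as they close: fully open they stand 13 mm farther back than shut.
Start: joints at [1.397, 0.507, -0.238, 1.5, 0.126, 1.149, -0.155], TCP at [0.173, -0.601, 0.248] pointing down, gripper open.
Joint ranges: [-3.08, 3.08], [-0.24, 2.05], [-1.43, 1.35], [0, 2.5], [-1.52, 4.66], [0.17, 1.96], [-2.89, 2.89]. Speed limits (rad/s): [2.39, 2.39, 3.14, 3.14, 3.14, 3.14, 3.14].

## Interface

Orientations are given as a unit quaternion [x, y, z, w].
In Python, from plant import status, optics, manip gives the robot as it stands.
- The arm moves only by the tool apply_moves, never from a script. Its argument "deltas" is text: rows parted by semicolons, each of 5 numbers parted by spaces: the shift along the tool's x, y, z in cm, then the turn about the tool's z in degrees, then the closure, from 0 (fully open) to 1 (shut). A call has 1 to 8 rows; each row shifts and turns the commanded pose from where the row before left it, along the tool's axes as they then stand; what a row does not reach is not made up. A row lasts 1/12 s, in which the tool goes at most 41.7 mm and 7.16 degrees, less where a joint would pass 70% of its speed; a pose out of reach is approached as far as the arm can. A call is refused whole if a number of a shift passes 4.17 or a number of a turn 7.16, either way. A call with a gripper value outside its range is refused whole. The fingers move at their own pace and stop on an object; "force" is the grip in N (left out, the last holds). Time passes only in rows, so rows that do not move let the fingers close. It gives the time, the measured TCP pose, the force and the opening at its end, in the units of the state.
- status.get_state(): the state, without advancing time (a new reading comes with each control period).
- optics.read_camera(name): name is "side" or "top" or "wrist"; returns the picture (400x640x3 uint8, red, green, blue); there is no depth.
- optics.get_calibration(name): a dict with "mtx" (3x3 intrinsics, pixels), "T" (4x4, takes a point from camera to world coordinates); the wrist camera has in their place "T_tool_cam" (4x4, takes a point from camera to tool coordinates, whose origin is the TCP and whose axes are the tool frame's). Camera axes: x right, y up, looking along -z (the intrinsics and any distortion apply to the point x, -y, -z); pixel columns grow to the right and rows downward; lengths in m; the calibration is good to about 2 mm. A picture is of the moment at which its call begins: read the wrist's pose just before it. get_calibration takes no time and is no camera call.
- manip.job_done(): hands the job in, once; it reports no verdict.
The state is a dict: "time": time; "joint_pos": joint angles; "joint_vel": joint speeds; "effort": joint torques, N m; "tcp_pos": TCP position; "ee_rot": TCP orientation; "contact_force": force on the tool from outside, world axes, zero at the start; "moment": the same for the moment, N m; "finger_gap": finger opening in m.
Only numpy, scipy, OpenCV 4.12 (cv2) and the standard library are available. Lean on these libraries where they do the work, as an engineer would, in place of code of your own. Each camera call takes 0.05 s, during which the arm holds its last target.

## Task

The portable drive in the metal cradle is not held down. Loosen the big hexagonal jam nut on the bridge, turn the adjuster screw by its flat key clockwise until its rubber pad bears lightly on the drive (some 5 to 10 newtons, never hard enough to hurt it), then tighten the jam nut home again with a firm but not forced turn, and let go. Leave the other things on the desk alone.

Things in the scene. Friction and masses are not known exactly. Their poses are not given: they have to be found in the camera images.
- cradle: Fixed dark steel tray, 138 x 124 x 8 mm, with an aluminium bridge across its middle: posts at its own y = +-54 mm, a beam 30 mm wide along y, top 62 mm above the desk. Origin: centre of its underside on the desk; z up. The upright line through the origin is the axis of screw and nut.
- drive: Flat black portable drive, 118 x 82 x 14 mm, loose in the tray with 1.5 mm play each way. Origin: centre of its underside, 8 mm above the desk.
- adjuster: Steel screw through the bridge. Origin: on its axis. Clockwise from above lowers it 2.5 mm per rad, key and all; it stays where it is left. Not to be turned while the nut is home. On its lower end a foot with a springy rubber pad, 33 mm across, 2 to 7 mm above the drive at first; how far it sticks out is uncertain by 1.5 mm either way, so contact must be felt. 0.8 to 2.6 rad of turn bring it there.
- key (a point): Middle of the screw's flat thumb key: 32 mm long (own x), 10 thick (own y), 20 high (z), about 112 mm above the desk at first, on a springy neck (1 N m per rad). At rest after a turn the hand feels 0.03 N m of torque while the screw runs free; with the pad on the drive about 0.07 N m at 5 N of pad force, 0.1 at 9 N, 0.16 at 18 N (50 N per further rad).
- nut_mid (a point): Middle of the steel hexagonal jam nut on the boss (36 mm across, 12 mm high) of the bridge, at least 3 mm below the key: 44 mm over flats, 16 mm high, middle 83 mm above the desk. Two flats face its own +-y, the others 60 degrees round. Outside the boss 12 mm are free below it. Gripped from above, the fingers straddle the key, whose top is up to 42 mm above the nut's middle.
- jam_nut (a joint): Turn of the jam nut's seat, rad: 0 home (tight; starts at 0 to 0.02), positive when loosened, counter-clockwise from above; stop at 1.6. It runs with 0.1 to 0.2 N m of friction, stays where it is left and hardly rises.
- nut_strain (a joint): Elastic wind-up of the nut against its seat, rad, positive clockwise: the torque put on it, 3 N m per rad. Once the nut is home, 0.15 means tightened with 0.45 N m (firm), 0.37 means 1.1 N m (overstrained); it springs back to 0 when let go, and the nut stays home.
- hub: Bystander: light grey four-port hub, 41 x 109 x 16 mm, lying loose left of the cradle. Origin: centre of its underside. Leave it alone.
- earbuds: Bystander: white earbud case, 49 x 57 x 22 mm, lying loose right of the cradle. Origin: centre of its underside. Leave it alone.
Not all that is in view belongs to the job. There is more than one size of the drive; the job needs the larger.

How it is judged:
On the way, in this order (a step that is already met when the one before it is completed fails the run):
1. the jam nut is loosened (value of joint jam_nut above 0.15 rad), for 0.2 s.
2. with the nut loose, the screw is turned in until its pad bears on the drive with 2 to 18 N (value of joint jam_nut above 0.1 rad and contact force between adjuster and drive between 2 and 18 N), for 0.3 s.
3. the jam nut is home again and tightened with 0.45 N m or more (value of joint jam_nut below 0.03 rad and value of joint nut_strain above 0.15 rad), for 0.1 s.
At the end, for the whole second after the job is handed in: The jam nut is home (joint below 0.03 rad) after a firm turn; the screw's pad bears on the drive with 2 to 18 N; the drive lies at rest in its tray, within 6 mm of the middle; the robot has let go (value of joint jam_nut below 0.03 rad and contact force between adjuster and drive between 2 and 18 N and horizontal distance between drive and cradle below 0.006 m and linear speed of drive below 0.01 m/s); the robot touches nothing.
It fails at once if the pad presses on the drive with more than 25 N (contact force between adjuster and drive above 25 N).
It fails at once if the jam nut is overstrained (over 1.1 N m) (value of joint nut_strain above 0.37 rad).
It fails at once if the screw is turned while the jam nut is home (value of joint jam_nut below 0.08 rad and angular speed of adjuster above 0.25 rad/s).
It fails at once if the hub beside the cradle is pushed 20 mm or more (distance of hub from where it was at the start of the episode above 0.02 m).
It fails at once if the earbud case beside the cradle is pushed 20 mm or more (distance of earbuds from where it was at the start of the episode above 0.02 m).
It also fails if it takes over 72 s, if anything falls off the work surface, if the arm or the gripper's body presses on something with over 40 N, if the wrist force passes 120 N, or if a joint passes its speed limit or range.

## Working session

There is one attempt and no reset: what is moved stays moved. The work goes in short steps, Python scripts to look and compute and a tool call to move; the robot and the scene stay as the last step left them, time stands still between calls to the robot, and variables do not carry over. Pictures are saved under pics/ and viewed, and the job is handed in when it is done.

Besides the shell and the picture viewer there is one more tool, called after ">>>" in YAML: its name, and indented under it one key for each argument. apply_moves: Moves the arm, as the interface text tells. Its arguments: {"type":"object","properties":{"deltas":{"type":"string"},"force":{"type":"number"}},"required":["deltas"]}

```bash
mkdir -p pics; ls
python3 - <<'E'
from plant import status, optics, manip
import cv2,numpy as np
s=status.get_state()
for k,v in s.items(): print(k,np.round(v,4))
for n in ["side","top","wrist"]:
    im=optics.read_camera(n); cv2.imwrite(f"pics/{n}0.png",im[:,:,::-1])
    c=optics.get_calibration(n); print(n,{k:np.round(v,4).tolist() for k,v in c.items()})
E
```

```text
pics
time 0.0
joint_pos [ 1.3965  0.5083 -0.2376  1.5012  0.1257  1.1489 -0.1548]
joint_vel [-0.0003 -0.0003 -0.0016 -0.0009  0.0006  0.0016 -0.0006]
effort [ 0.00000e+00 -6.20604e+01 -2.18700e+00 -2.49652e+01  1.24000e-02
  1.20000e-02  0.00000e+00]
tcp_pos [ 0.1724 -0.6002  0.2474]
ee_rot [ 7.988e-01 -6.016e-01 -7.000e-04 -6.000e-04]
contact_force [ 0.4313 -0.4355  1.452 ]
moment [-0.0091  0.0159  0.0123]
finger_gap 0.0857
side {'mtx': [[420.3922, 0.0, 315.5471], [0.0, 420.3922, 204.4221], [0.0, 0.0, 1.0]], 'T': [[0.9983, 0.0449, -0.038, 0.4764], [-0.0552, 0.4887, -0.8707, -0.783], [-0.0205, 0.8713, 0.4904, 0.5152], [0.0, 0.0, 0.0, 1.0]]}
top {'mtx': [[407.2449, 0.0, 319.92], [0.0, 407.2449, 198.0261], [0.0, 0.0, 1.0]], 'T': [[0.024, 0.9905, -0.1355, 0.388], [-0.9997, 0.0237, -0.0039, -0.0624], [-0.0007, 0.1356, 0.9908, 0.9444], [0.0, 0.0, 0.0, 1.0]]}
wrist {'mtx': [[332.5113, 0.0, 319.3894], [0.0, 332.5113, 199.4163], [0.0, 0.0, 1.0]], 'T_tool_cam': [[1.0, 0.0006, 0.0001, -0.0006], [0.0006, -0.9505, -0.3108, -0.0802], [-0.0, 0.3108, -0.9505, -0.1257], [0.0, 0.0, 0.0, 1.0]]}
```

View pics/side0.png

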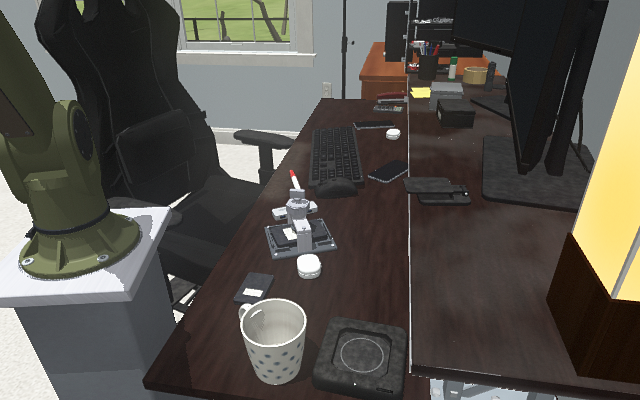

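View pics/top0.png

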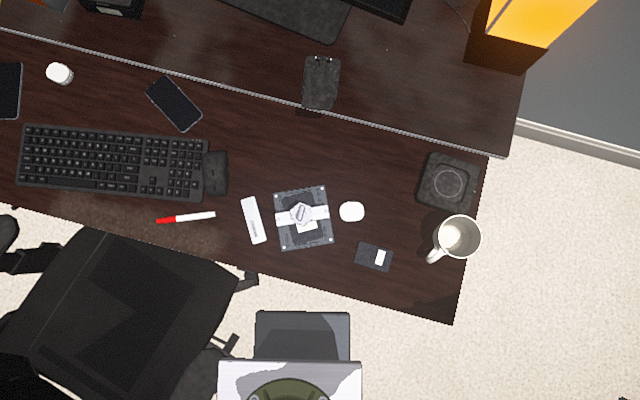

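The top picture shows the cradle at about (302,217), with the larger drive under its bridge. A smaller drive lies loose at (374,256) and is not the one meant. The hub is at (253,219) and the earbud case at (351,211). I'll enlarge a crop to confirm.

```bash
cat > h.py <<'E'
import numpy as np,cv2
from plant import status, optics, manip
def proj(n,P,s=None):
    c=optics.get_calibration(n); T=c["T"] if "T" in c else None
    if T is None:
        from scipy.spatial.transform import Rotation as R
        W=np.eye(4);W[:3,:3]=R.from_quat(s["ee_rot"]).as_matrix();W[:3,3]=s["tcp_pos"];T=W@np.array(c["T_tool_cam"])
    T=np.array(T);K=np.array(c["mtx"]);P=np.atleast_2d(P)
    q=(P-T[:3,3])@T[:3,:3]; q=q*[1,-1,-1]; u=q@K.T
    return u[:,:2]/u[:,2:]
def back(n,uv,z,s=None):
    from scipy.spatial.transform import Rotation as R
    c=optics.get_calibration(n)
    if "T" in c: T=np.array(c["T"])
    else:
        W=np.eye(4);W[:3,:3]=R.from_quat(s["ee_rot"]).as_matrix();W[:3,3]=s["tcp_pos"];T=W@np.array(c["T_tool_cam"])
    K=np.array(c["mtx"]);r=np.linalg.solve(K,[uv[0],uv[1],1])*[1,-1,-1]; d=T[:3,:3]@r
    return T[:3,3]+d*(z-T[2,3])/d[2]
def crop(n,x0,y0,x1,y1,f,out,im=None):
    if im is None: im=optics.read_camera(n)
    cv2.imwrite(out,cv2.resize(im[y0:y1,x0:x1,::-1],None,fx=f,fy=f,interpolation=cv2.INTER_CUBIC))
E
python3 - <<'E'
from h import *
a=cv2.imread("pics/top0.png")[:,:,::-1];b=cv2.imread("pics/side0.png")[:,:,::-1]
crop("",230,170,390,280,5,"pics/topc.png",a);crop("",250,160,350,285,4.5,"pics/sidec.png",b)
print(back("top",(302,213),.11),back("top",(303,218),0))
E
```

```text
[ 0.47016349 -0.0229524   0.11      ] [ 0.46938195 -0.02043084  0.        ]
```

View pics/topc.png

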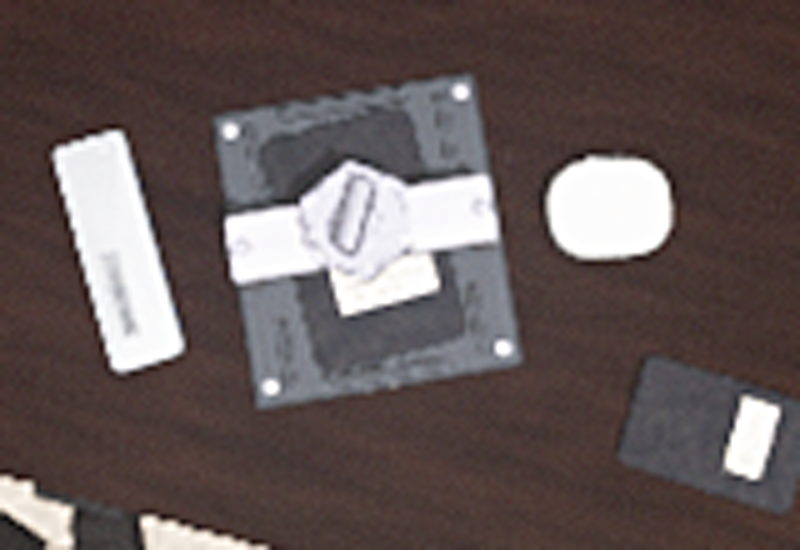

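View pics/sidec.png

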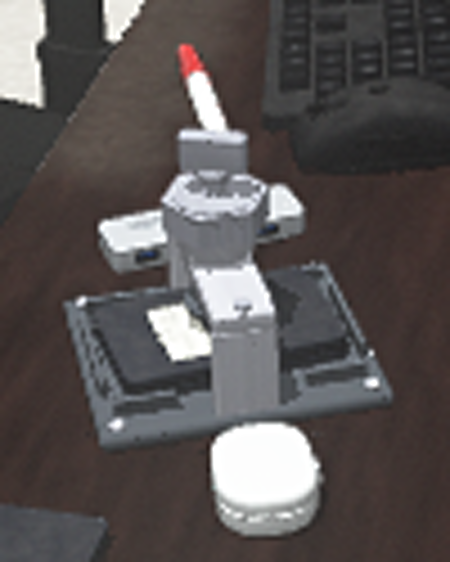

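The enlarged crop confirms the larger drive, with its white label, in the cradle, with nut and key at about (302,213) in the top picture. The small drive lies apart at lower right. I'll move over the axis for a wrist view.

>>> apply_moves:
  deltas: "-2.95 -2.8 0 0 0;-2.95 -2.8 0 0 0;-2.95 -2.8 0 0 0;-2.95 -2.8 0 0 0;-2.95 -2.8 0 0 0;-2.95 -2.8 0 0 0;-2.95 -2.8 0 0 0;-2.95 -2.8 0 0 0"

```text
time: 0.82
tcp_pos: [0.323, -0.3101, 0.2483]
ee_rot: [0.799, -0.602, 0.0, 0.0]
contact_force: [0.9, -1.2, -0.7]
finger_gap: 0.0852
```

>>> apply_moves:
  deltas: "-2.95 -2.8 0 0 0;-2.95 -2.8 0 0 0;-2.95 -2.8 0 0 0;-2.95 -2.8 0 0 0;-2.95 -2.8 0 0 0;-2.95 -2.8 0 0 0;-2.95 -2.8 0 0 0;-2.7 -2.5 0 0 0"

```text
time: 1.48
tcp_pos: [0.4713, -0.0241, 0.2484]
ee_rot: [0.799, -0.601, 0.0, -0.0]
contact_force: [0.5, -0.3, -0.2]
finger_gap: 0.0857
```

Run:
```python
from h import *
s=status.get_state()
for k,v in s.items(): print(k,np.round(v,4).tolist())
im=optics.read_camera("wrist");cv2.imwrite("pics/w1.png",im[:,:,::-1])
c=(s["tcp_pos"][:2]);
crop("",200,80,460,280,3,"pics/w1c.png",im)
print(proj("wrist",[[.470,-.023,.122],[.47,-.023,.091]],s))
```

```text
time 1.4833
joint_pos [0.385, 0.2924, -0.5071, 1.8837, 0.1661, 1.0065, -1.4838]
joint_vel [-0.8413, 0.2817, -0.1232, -0.3702, 0.186, 0.148, -1.0057]
effort [4.1889, -45.7179, -3.7045, -21.022, -0.4376, -0.0771, 1.4645]
tcp_pos [0.4713, -0.0241, 0.2484]
ee_rot [0.799, -0.6014, 0.0001, -0.0002]
contact_force [0.5, -0.3376, -0.2099]
moment [-0.0658, -0.084, 0.0184]
finger_gap 0.0857
[[318.40228252 197.98803678]
 [318.50483578 187.26217205]]
```

View pics/w1.png

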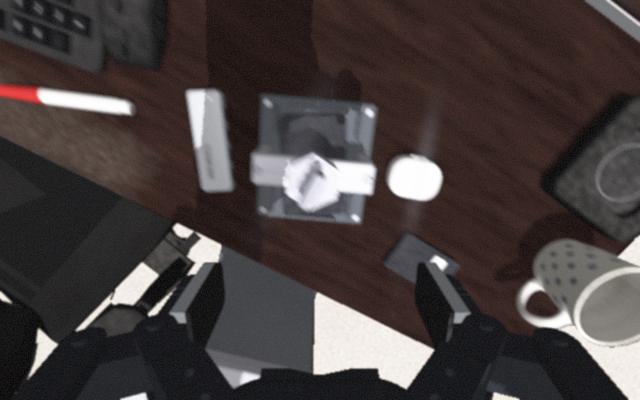

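The wrist picture shows the nut and key at about (312,182), blurred by motion. I'll let the arm settle, go 4 cm lower and look again.

>>> apply_moves:
  deltas: "0 0 2 0 0;0 0 2 0 0;0 0 0 0 0;0 0 0 0 0;0 0 0 0 0"

```text
time: 1.95
tcp_pos: [0.4709, -0.0268, 0.209]
ee_rot: [0.799, -0.602, 0.0, -0.0]
contact_force: [-0.2, -0.5, 0.6]
finger_gap: 0.0852
```

Run:
```python
from h import *
s=status.get_state()
import pickle;pickle.dump(s,open("s2.pkl","wb"))
for k in ["joint_pos","tcp_pos","ee_rot","contact_force","moment"]: print(k,np.round(s[k],4).tolist())
im=optics.read_camera("wrist");cv2.imwrite("pics/w2.png",im[:,:,::-1])
crop("",230,80,400,230,4.7,"pics/w2c.png",im)
```

```text
joint_pos [0.3724, 0.3358, -0.4937, 1.9465, 0.1997, 0.9062, -1.5133]
tcp_pos [0.4709, -0.0268, 0.209]
ee_rot [0.7987, -0.6018, 0.0002, -0.0002]
contact_force [-0.1847, -0.5121, 0.5746]
moment [-0.0018, 0.0012, 0.0495]
```

View pics/w2c.png

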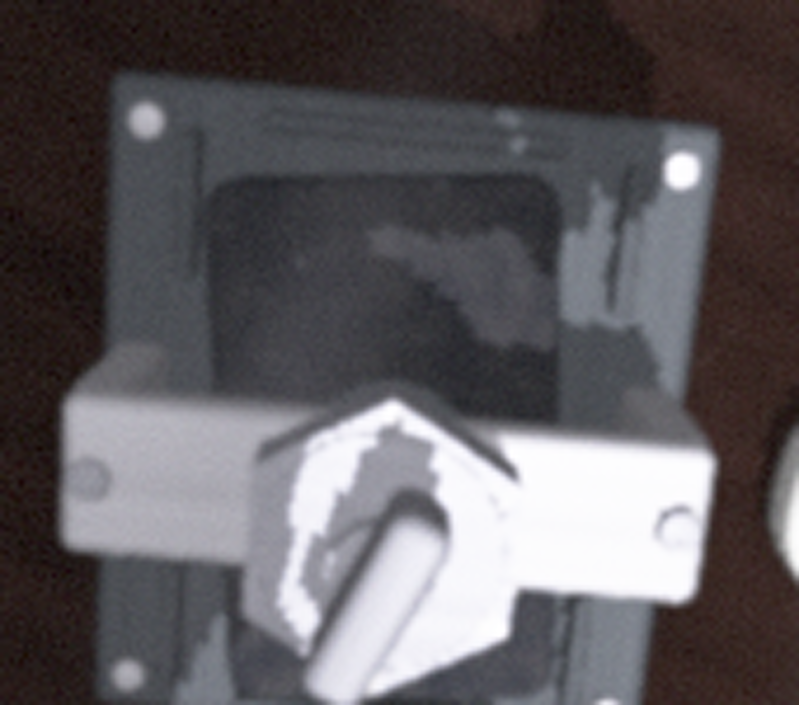

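The crop shows the nut's hexagon with corners at crop (393,400), (517,480), (510,632) and (375,697). The key runs from (425,515) to (335,690), and the beam's top corners are (68,400), (712,450), (692,602) and (62,550).

Run:
```python
from h import *
import pickle
from scipy.optimize import least_squares
s=pickle.load(open("s2.pkl","rb"))
f=lambda p,z:back("wrist",(230+p[0]/4.7,80+p[1]/4.7),z,s)
b=[f(p,.062) for p in [(68,400),(712,450),(692,602),(62,550)]]
print("beam c",np.mean(b,0),"dims",[np.linalg.norm(b[i]-b[i-1])for i in range(4)])
e=b[0]-b[1];print("beam y dir deg",np.degrees(np.arctan2(e[1],e[0])))
n=[f(p,.091) for p in [(393,400),(517,480),(510,632),(375,697)]]
N=np.array(n)[:,:2]
def r(v): return np.ravel([v[:2]+.0254*np.array([np.cos(v[2]+k*np.pi/3),np.sin(v[2]+k*np.pi/3)])-N[i] for i,k in enumerate([0,-1,-2,-3])])
a=np.arctan2(*(N[0]-N[3])[::-1]);o=least_squares(r,[.47,-.023,a],x_scale=[.01,.01,.1]);print("nut",o.x,np.degrees(o.x[2]),np.abs(o.fun).max(),[np.linalg.norm(N[i]-N[i-1])for i in (1,2,3)])
k=[f(p,.122) for p in [(425,515),(335,690)]];d=k[0]-k[1];print("key",np.mean(k,0),np.linalg.norm(d),np.degrees(np.arctan2(d[1],d[0])))
x=s["ee_rot"];print("tool x deg",np.degrees(np.arctan2(2*x[0]*x[1],x[0]**2-x[1]**2)))
```

```text
beam c [ 0.47130826 -0.01943494  0.062     ] dims [np.float64(0.028127922866955157), np.float64(0.1152820994971198), np.float64(0.029009446834949944), np.float64(0.11638782745360818)]
beam y dir deg 101.42935314438381
nut [ 0.47107486 -0.01954003  0.22723617] 13.019673310380831 0.0008209969821645 [np.float64(0.023875608188678593), np.float64(0.0261949818113541), np.float64(0.025448753223403665)]
key [ 0.47309405 -0.01937177  0.122     ] 0.029914812508458326 -10.25385292467945
tool x deg -73.99341889736812
```

Tool x stands at -74°, the nut's flat normal at -77° and the axis at about (0.4713,-0.0195). I'll turn 3° clockwise, centre and go down in stages.

>>> apply_moves:
  deltas: "-0.7 -0.25 0 3 0;0 0 2 0 0;0 0 2 0 0;0 0 2 0 0;0 0 1 0 0;0 0 0 0 0;0 0 0 0 0;0 0 0 0 0"
  force: 30

```text
time: 2.67
tcp_pos: [0.4719, -0.0192, 0.1395]
ee_rot: [0.783, -0.622, 0.001, -0.001]
contact_force: [0.0, -0.6, 0.3]
finger_gap: 0.0857
```

Run:
```python
from h import *
s=status.get_state()
for k in ["joint_pos","tcp_pos","ee_rot","contact_force","moment"]: print(k,np.round(s[k],4).tolist())
im=optics.read_camera("wrist");cv2.imwrite("pics/w3.png",im[:,:,::-1])
```

```text
joint_pos [0.3059, 0.4272, -0.4436, 2.0409, 0.2712, 0.7271, -1.6505]
tcp_pos [0.4719, -0.0192, 0.1395]
ee_rot [0.7827, -0.6224, 0.0008, -0.0006]
contact_force [0.0236, -0.588, 0.3229]
moment [0.0138, 0.0134, 0.0098]
```

View pics/w3.png

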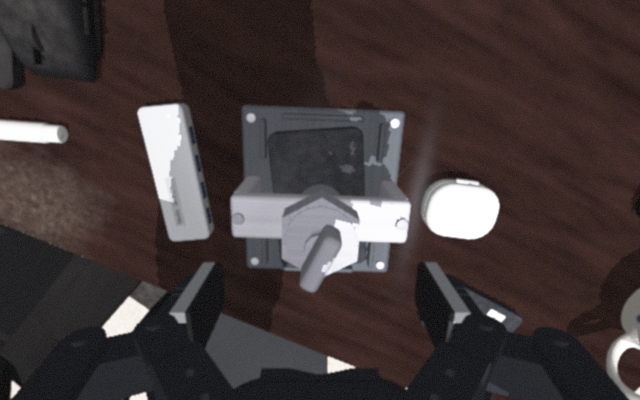

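Nut at (320,230) between the fingers (200 and 440), flats parallel to the pads, hub and earbuds well outside. Going down.

>>> apply_moves:
  deltas: "0 0 2 0 0;0 0 2 0 0;0 0 1 0 0;0 0 0.6 0 0;0 0 0 0 0;0 0 0 0 0;0 0 0 0 0"

```text
time: 3.3
tcp_pos: [0.4718, -0.0191, 0.0832]
ee_rot: [0.783, -0.622, 0.001, -0.0]
contact_force: [-0.0, 0.7, 1.2]
finger_gap: 0.0855
```

```bash
cat >> h.py <<'E'
def st():
    s=status.get_state()
    for k in ["time","joint_pos","tcp_pos","contact_force","moment","finger_gap"]: print(k,np.round(s[k],4).tolist())
    x=s["ee_rot"];print("yaw",round(np.degrees(np.arctan2(2*x[0]*x[1],x[0]**2-x[1]**2)),2))
    return s
E
python3 -c "
from h import *
st();crop('side',230,130,370,270,4,'pics/s4.png')"
```

```text
time 3.3
joint_pos [0.2579, 0.5136, -0.3884, 2.1025, 0.3447, 0.5838, -1.7187]
tcp_pos [0.4718, -0.0191, 0.0832]
contact_force [-0.0451, 0.6522, 1.1846]
moment [-0.0024, -0.0143, 0.003]
finger_gap 0.0855
yaw -76.98
```

View pics/s4.png

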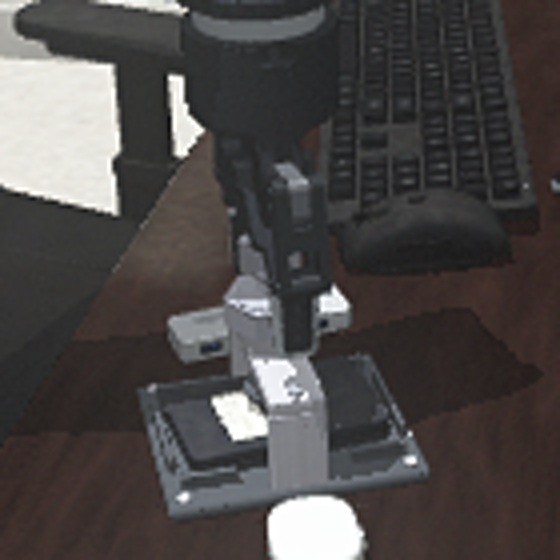

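The side picture shows the near finger at (295,310) standing over the near half of the beam, with the nut behind it. Closing on the nut.

>>> apply_moves:
  deltas: "0 0 0 0 1;0 0 0 0 1;0 0 0 0 1;0 0 0 0 1;0 0 0 0 1;0 0 0 0 1;0 0 0 0 1;0 0 0 0 1"
  force: 60

```text
time: 4.02
tcp_pos: [0.4715, -0.0197, 0.0829]
ee_rot: [0.783, -0.623, 0.001, -0.0]
contact_force: [-0.8, -2.1, 7.7]
finger_gap: 0.043
```

```bash
python3 -c "
from h import *
st()"
```

```text
time 4.0167
joint_pos [0.2579, 0.5139, -0.3875, 2.103, 0.3455, 0.5837, -1.7191]
tcp_pos [0.4715, -0.0197, 0.0829]
contact_force [-0.7982, -2.0763, 7.6724]
moment [-0.3918, 0.1928, -0.0361]
finger_gap 0.043
yaw -77.0
```

>>> apply_moves:
  deltas: "0 0 0 -4 1;0 0 0 -4 1;0 0 0 -4 1;0 0 0 -4 1;0 0 0 0 1;0 0 0 0 1"

```text
time: 4.52
tcp_pos: [0.4715, -0.0196, 0.083]
ee_rot: [0.862, -0.508, 0.001, -0.0]
contact_force: [-1.1, -1.6, 8.7]
finger_gap: 0.0429
```

```bash
python3 -c "
from h import *
st()"
```

```text
time 4.5167
joint_pos [0.3139, 0.525, -0.4707, 2.1023, 0.414, 0.6023, -1.5126]
tcp_pos [0.4715, -0.0196, 0.083]
contact_force [-1.139, -1.602, 8.6818]
moment [-0.3063, 0.2339, -0.1787]
finger_gap 0.0429
yaw -61.0
```

>>> apply_moves:
  deltas: "0 0 0 -4 1;0 0 0 -4 1;0 0 0 -4 1;0 0 0 -4 1;0 0 0 0 1;0 0 0 0 1;0 0 0 0 1"

```text
time: 5.1
tcp_pos: [0.4714, -0.0195, 0.0829]
ee_rot: [0.924, -0.383, 0.001, 0.0]
contact_force: [-2.2, -1.2, 8.4]
finger_gap: 0.0434
```

```bash
python3 -c "
from h import *
st();im=optics.read_camera('wrist');cv2.imwrite('pics/w5.png',im[:,:,::-1])"
```

```text
time 5.1
joint_pos [0.3679, 0.5387, -0.5527, 2.1017, 0.4803, 0.6242, -1.3045]
tcp_pos [0.4714, -0.0195, 0.0829]
contact_force [-2.2059, -1.2316, 8.4208]
moment [-0.2827, 0.2339, -0.1318]
finger_gap 0.0434
yaw -45.02
```

View pics/w5.png

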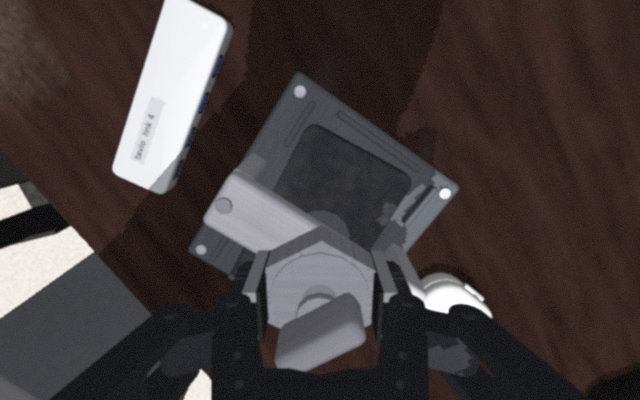

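The nut is turned 32° in the grip, and the key at (320,330) stayed still. Letting go, rising and swinging round to the key's orientation (jaws to +80°).

>>> apply_moves:
  deltas: "0 0 0 0 0;0 0 0 0 0;0 0 0 0 0;0 0 0 0 0;0 0 -2 0 0;0 0 -3 0 0;0 0 -3 -6.9 0;0 0 -1 -6.9 0"

```text
time: 5.82
tcp_pos: [0.4724, -0.0185, 0.1756]
ee_rot: [0.964, -0.266, 0.002, -0.0]
contact_force: [1.0, -0.2, 0.5]
finger_gap: 0.0852
```

>>> apply_moves:
  deltas: "0 0 0 -6.9 0;0 0 0 -6.9 0;0 0 0 -6.9 0;0 0 0 -6.9 0;0 0 0 -6.9 0;0 0 0 -6.9 0;0 0 0 -6.9 0;0 0 0 -6.9 0"

```text
time: 6.48
tcp_pos: [0.471, -0.0192, 0.1722]
ee_rot: [0.977, 0.211, -0.0, -0.0]
contact_force: [0.8, -0.1, -0.6]
finger_gap: 0.0849
```

>>> apply_moves:
  deltas: "0 0 0 -6.9 0;0 0 0 -6.9 0;0 0 0 -6.9 0;0 0 0 -6.9 0;0 0 0 -6.9 0;0 0 0 -6.9 0;0 0 0 -6.9 0;0 0 0 -6.9 0"

```text
time: 7.15
tcp_pos: [0.471, -0.0193, 0.1722]
ee_rot: [0.769, 0.64, -0.0, -0.0]
contact_force: [0.1, -0.3, -0.0]
finger_gap: 0.0857
```

>>> apply_moves:
  deltas: "0 0 0 0 0;0 0 0 0 0;0 0 0 0 0;0 0 0 0 0"

```text
time: 7.48
tcp_pos: [0.4711, -0.0192, 0.1723]
ee_rot: [0.771, 0.637, -0.0, 0.0]
contact_force: [-0.0, 0.1, 0.4]
finger_gap: 0.0852
```

```bash
python3 -c "
from h import *
import pickle
s=st();pickle.dump(s,open('s6.pkl','wb'));im=optics.read_camera('wrist');cv2.imwrite('pics/w6.png',im[:,:,::-1])
crop('',220,130,420,290,4,'pics/w6c.png',im)"
```

```text
time 7.4833
joint_pos [0.796, 0.6325, -1.2832, 1.9943, 0.7051, 1.0654, 0.5658]
tcp_pos [0.4711, -0.0192, 0.1723]
contact_force [-0.0392, 0.1482, 0.3534]
moment [-0.036, -0.0605, -0.0391]
finger_gap 0.0852
yaw 79.07
```

View pics/w6c.png

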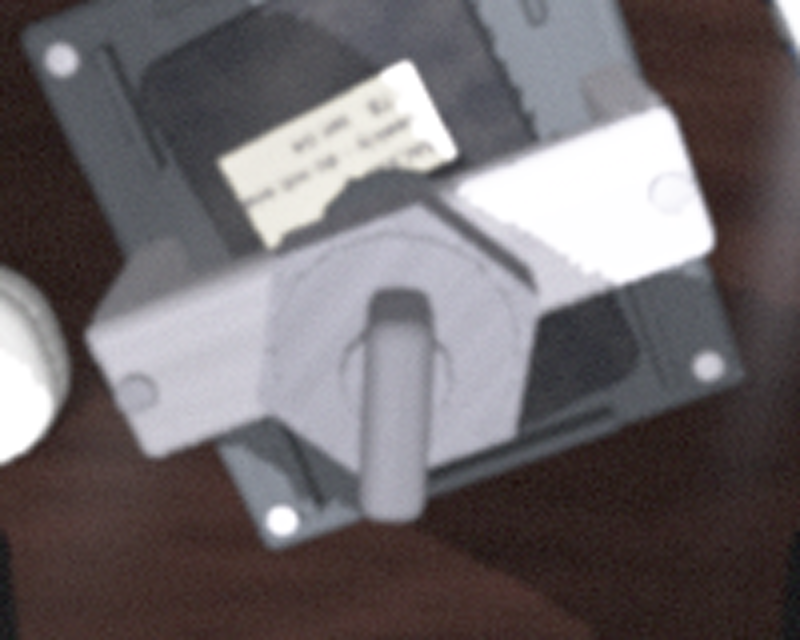

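```bash
python3 -c "
from h import *
import pickle
s=pickle.load(open('s6.pkl','rb'))
for A,B in [((403,310),(392,515)),((373,320),(362,500)),((434,320),(424,500))]:
  k=[back('wrist',(220+p[0]/4,130+p[1]/4),.122,s) for p in (A,B)];d=k[0]-k[1];print(np.mean(k,0),np.linalg.norm(d),np.degrees(np.arctan2(d[1],d[0])))"
```

```text
[ 0.46992743 -0.01832962  0.122     ] 0.03224863995655155 166.2178070129391
[ 0.46862458 -0.02247935  0.122     ] 0.028297138639718868 165.42211279979554
[ 0.47031105 -0.01377465  0.122     ] 0.02826791684763426 166.53976686255103
```

The crop shows the key nearly upright at crop (397,415), about 3° clockwise of the jaws. Correcting by 3°, going down to TCP z 0.117 and closing.

>>> apply_moves:
  deltas: "0 0 2 3 0;0 0 2 0 0;0 0 1.5 0 0;0 0 0 0 0;0 0 0 0 1;0 0 0 0 1;0 0 0 0 1;0 0 0 0 1"
  force: 40

```text
time: 8.2
tcp_pos: [0.4716, -0.019, 0.1181]
ee_rot: [0.787, 0.617, 0.001, 0.0]
contact_force: [-0.4, -0.0, 0.3]
finger_gap: 0.0388
```

>>> apply_moves:
  deltas: "0 0 0 0 1;0 0 0 0 1;0 0 0 0 1;0 0 0 0 1;0 0 0 0 1;0 0 0 0 1;0 0 0 0 1;0 0 0 0 1"

```text
time: 8.87
tcp_pos: [0.4713, -0.0195, 0.1179]
ee_rot: [0.787, 0.617, -0.0, 0.001]
contact_force: [-1.6, -2.6, 6.9]
finger_gap: 0.0092
```

```bash
python3 -c "
from h import *
st();im=optics.read_camera('wrist');cv2.imwrite('pics/w7.png',im[:,:,::-1])"
```

```text
time 8.8667
joint_pos [0.7297, 0.6877, -1.1857, 2.0618, 0.8034, 0.959, 0.4353]
tcp_pos [0.4713, -0.0195, 0.1179]
contact_force [-1.5564, -2.5884, 6.8957]
moment [-0.3254, 0.3413, 0.0253]
finger_gap 0.0092
yaw 76.2
```

View pics/w7.png

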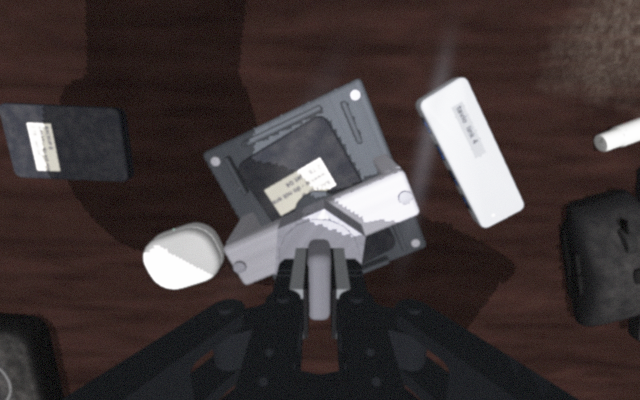

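The key is gripped at (318,280), gap 9 mm. Turning clockwise, following it down 2.5 mm per rad.

>>> apply_moves:
  deltas: "0 0 0.03 7 1;0 0 0.03 7 1;0 0 0.03 7 1;0 0 0.03 7 1;0 0 0.03 7 1;0 0 0 0 1;0 0 0 0 1;0 0 0 0 1"

```text
time: 9.58
tcp_pos: [0.4713, -0.0195, 0.1164]
ee_rot: [0.935, 0.354, 0.0, 0.001]
contact_force: [-1.7, -2.1, 8.8]
finger_gap: 0.0092
```

```bash
python3 -c "
from h import *
st()"
```

```text
time 9.5833
joint_pos [0.6539, 0.6121, -1.0199, 2.0642, 0.7044, 0.8603, -0.0552]
tcp_pos [0.4713, -0.0195, 0.1164]
contact_force [-1.6848, -2.0851, 8.7547]
moment [-0.5884, 0.3489, 0.0343]
finger_gap 0.0092
yaw 41.46
```

```bash
cat >> h.py <<'E'
def avg(n=10):
    m=[];f=[]
    for i in range(n):
        s=status.get_state();m.append(s["moment"]);f.append(s["contact_force"]);optics.read_camera("top")
    m=np.array(m);print("Mz",np.round(m[:,2],3).tolist());print("M mean",np.round(m.mean(0),4),"sem",np.round(m.std(0)/n**.5,4),"F",np.round(np.mean(f,0),2))
    st()
E
python3 -c "
from h import *
avg()"
```

```text
Mz [0.034, 0.001, -0.016, 0.007, 0.009, -0.004, 0.024, 0.019, 0.013, 0.051]
M mean [-0.5538  0.3641  0.0138] sem [0.0106 0.0107 0.0058] F [-1.67 -2.59  9.63]
time 10.0833
joint_pos [0.6544, 0.6125, -1.0204, 2.064, 0.7043, 0.8605, -0.0552]
tcp_pos [0.4713, -0.0195, 0.1163]
contact_force [-2.682, -2.3355, 9.4832]
moment [-0.5541, 0.4201, 0.0155]
finger_gap 0.0088
yaw 41.46
```

>>> apply_moves:
  deltas: "0 0 0.03 6 1;0 0 0.03 6 1;0 0 0 0 1;0 0 0 0 1;0 0 0 0 1"

```text
time: 10.5
tcp_pos: [0.4714, -0.0195, 0.1158]
ee_rot: [0.967, 0.254, 0.0, 0.001]
contact_force: [-1.3, -2.9, 10.5]
finger_gap: 0.0093
```

```bash
python3 -c "
from h import *
avg()"
```

```text
Mz [0.014, -0.037, -0.019, 0.016, 0.012, 0.032, 0.01, 0.014, -0.001, 0.022]
M mean [-0.587   0.4197  0.0062] sem [0.009  0.0073 0.0061] F [-1.94 -2.68 10.41]
time 11.0
joint_pos [0.6234, 0.5899, -0.9609, 2.0649, 0.6675, 0.8306, -0.2225]
tcp_pos [0.4714, -0.0195, 0.1158]
contact_force [-1.952, -2.9575, 11.0682]
moment [-0.5947, 0.3983, 0.0334]
finger_gap 0.009
yaw 29.46
```

>>> apply_moves:
  deltas: "0 0 0.03 6 1;0 0 0.03 6 1;0 0 0 0 1;0 0 0 0 1;0 0 0 0 1"

```text
time: 11.42
tcp_pos: [0.4713, -0.0195, 0.1152]
ee_rot: [0.988, 0.152, 0.0, 0.001]
contact_force: [-1.6, -2.8, 10.6]
finger_gap: 0.0094
```

```bash
python3 -c "
from h import *
avg()"
```

```text
Mz [-0.001, 0.013, 0.035, 0.0, -0.002, -0.001, 0.0, -0.006, 0.004, 0.038]
M mean [-0.5963  0.4527  0.0081] sem [0.0087 0.0089 0.0048] F [-2.12 -2.61 11.38]
time 11.9167
joint_pos [0.5903, 0.5693, -0.9007, 2.0659, 0.6296, 0.8029, -0.3891]
tcp_pos [0.4714, -0.0195, 0.1152]
contact_force [-1.9155, -1.7935, 11.6611]
moment [-0.6055, 0.4479, 0.0419]
finger_gap 0.0092
yaw 17.46
```

```bash
python3 -c "
from h import *
im=optics.read_camera('wrist');crop('',200,150,440,330,3.3,'pics/w8c.png',im)"
```

```text
(no output)
```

View pics/w8c.png

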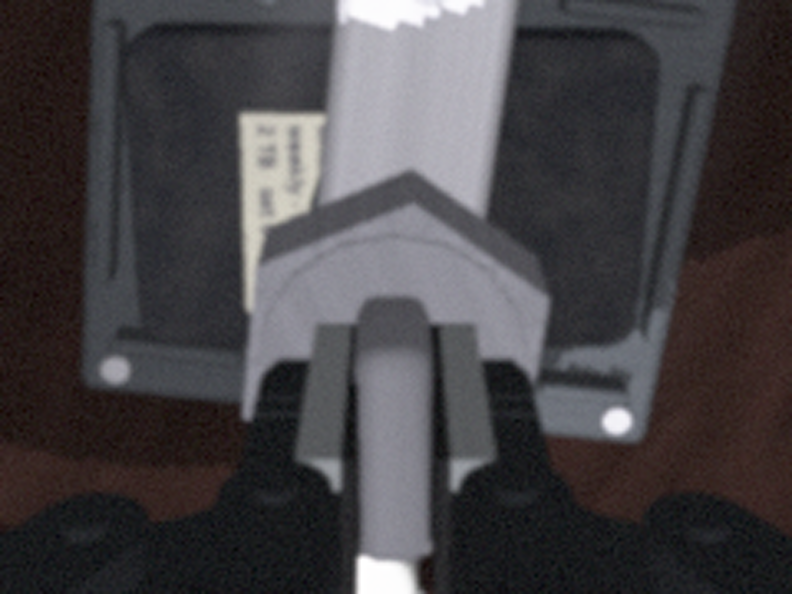

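The key at crop (392,430) is turning with the jaws, and the nut has stayed loose. I'll go on in 12° steps.

>>> apply_moves:
  deltas: "0 0 0.02 6 1;0 0 0.02 6 1;0 0 0 0 1;0 0 0 0 1;0 0 0 0 1"

```text
time: 12.38
tcp_pos: [0.4714, -0.0195, 0.1148]
ee_rot: [0.999, 0.048, 0.0, 0.001]
contact_force: [-1.0, -3.2, 10.1]
finger_gap: 0.009
```

```bash
python3 -c "
from h import *
avg(12)"
```

```text
Mz [0.007, -0.007, 0.048, -0.019, 0.026, 0.031, 0.002, 0.016, -0.004, -0.002, 0.036, 0.027]
M mean [-0.6111  0.3597  0.0135] sem [0.0062 0.0045 0.0056] F [-1.82 -2.76 10.06]
time 12.9833
joint_pos [0.5555, 0.5506, -0.8399, 2.0667, 0.5904, 0.7777, -0.5546]
tcp_pos [0.4714, -0.0196, 0.1148]
contact_force [-1.9293, -1.9238, 9.869]
moment [-0.5771, 0.4229, 0.0127]
finger_gap 0.009
yaw 5.47
```

>>> apply_moves:
  deltas: "0 0 0.02 5 1;0 0 0.02 5 1;0 0 0 0 1;0 0 0 0 1;0 0 0 0 1"

```text
time: 13.4
tcp_pos: [0.4713, -0.0196, 0.1143]
ee_rot: [0.999, -0.04, 0.0, 0.001]
contact_force: [-1.3, -3.2, 10.2]
finger_gap: 0.0091
```

```bash
python3 -c "
from h import *
avg(12)"
```

```text
Mz [-0.018, -0.013, 0.078, 0.049, 0.069, -0.017, 0.036, -0.026, -0.032, 0.019, 0.014, 0.023]
M mean [-0.6209  0.3594  0.0154] sem [0.0073 0.0086 0.0103] F [-1.45 -2.86  9.92]
time 14.0
joint_pos [0.5251, 0.5364, -0.7889, 2.0675, 0.5573, 0.7582, -0.6923]
tcp_pos [0.4713, -0.0196, 0.1143]
contact_force [-1.9609, -2.8169, 10.5008]
moment [-0.6813, 0.3758, 0.0277]
finger_gap 0.0092
yaw -4.54
```

>>> apply_moves:
  deltas: "0 0 0.02 5 1;0 0 0.02 5 1;0 0 0 0 1;0 0 0 0 1;0 0 0 0 1"

```text
time: 14.42
tcp_pos: [0.4713, -0.0196, 0.1139]
ee_rot: [0.992, -0.126, 0.0, 0.001]
contact_force: [-0.4, -3.1, 9.5]
finger_gap: 0.0091
```

```bash
python3 -c "
from h import *
avg(14)"
```

```text
Mz [0.008, -0.032, -0.004, 0.064, -0.027, 0.001, 0.012, -0.017, 0.005, 0.013, 0.032, 0.039, 0.013, 0.001]
M mean [-0.6395  0.3345  0.0078] sem [0.0067 0.0086 0.0066] F [-1.75 -2.71  9.49]
time 15.1167
joint_pos [0.4937, 0.5235, -0.7376, 2.0683, 0.5237, 0.7403, -0.8296]
tcp_pos [0.4713, -0.0196, 0.1139]
contact_force [-0.8146, -2.9916, 10.0479]
moment [-0.6644, 0.3244, 0.0086]
finger_gap 0.0095
yaw -14.53
```

>>> apply_moves:
  deltas: "0 0 0.02 5 1;0 0 0.02 5 1;0 0 0 0 1;0 0 0 0 1;0 0 0 0 1"

```text
time: 15.53
tcp_pos: [0.4713, -0.0196, 0.1135]
ee_rot: [0.977, -0.212, 0.0, 0.001]
contact_force: [-1.9, -3.0, 9.1]
finger_gap: 0.0094
```

```bash
python3 -c "
from h import *
avg(14)"
```

```text
Mz [0.021, 0.057, -0.032, 0.029, 0.032, 0.014, -0.019, 0.02, 0.078, 0.059, 0.04, 0.048, -0.032, 0.015]
M mean [-0.6464  0.2934  0.0235] sem [0.01   0.0076 0.0086] F [-1.46 -2.64  9.03]
time 16.2333
joint_pos [0.4614, 0.5119, -0.6861, 2.0691, 0.4896, 0.7236, -0.9666]
tcp_pos [0.4713, -0.0196, 0.1135]
contact_force [-1.2368, -3.5322, 8.0139]
moment [-0.69, 0.2901, 0.031]
finger_gap 0.0093
yaw -24.53
```

>>> apply_moves:
  deltas: "0 0 0.02 4 1;0 0 0.02 4 1;0 0 0 0 1;0 0 0 0 1;0 0 0 0 1"

```text
time: 16.65
tcp_pos: [0.4713, -0.0196, 0.1131]
ee_rot: [0.96, -0.28, 0.0, 0.0]
contact_force: [-2.5, -1.4, 9.6]
finger_gap: 0.0092
```

```bash
python3 -c "
from h import *
avg(16)"
```

```text
Mz [0.003, 0.069, -0.05, 0.037, -0.005, 0.01, 0.027, 0.034, -0.02, 0.0, 0.001, 0.063, 0.006, 0.066, 0.037, -0.042]
M mean [-0.6889  0.3507  0.0147] sem [0.0054 0.007  0.0086] F [-1.67 -2.93  9.77]
time 17.45
joint_pos [0.435, 0.5034, -0.6449, 2.0698, 0.4621, 0.7112, -1.0762]
tcp_pos [0.4713, -0.0196, 0.1131]
contact_force [-0.8371, -2.1028, 9.8055]
moment [-0.6907, 0.3764, 0.0665]
finger_gap 0.0094
yaw -32.53
```

>>> apply_moves:
  deltas: "0 0 0.02 4 1;0 0 0.02 4 1;0 0 0 0 1;0 0 0 0 1;0 0 0 0 1"

```text
time: 17.87
tcp_pos: [0.4713, -0.0196, 0.1127]
ee_rot: [0.938, -0.346, 0.0, 0.0]
contact_force: [-2.3, -3.2, 10.3]
finger_gap: 0.0089
```

```bash
python3 -c "
from h import *
avg(16)"
```

```text
Mz [-0.079, -0.017, 0.055, 0.031, 0.001, -0.007, 0.033, 0.035, 0.008, 0.006, 0.016, 0.027, 0.018, -0.012, -0.011, 0.061]
M mean [-0.6979  0.4027  0.0104] sem [0.0086 0.0087 0.008 ] F [-1.82 -2.89 10.63]
time 18.6667
joint_pos [0.4081, 0.4957, -0.6035, 2.0706, 0.4345, 0.6995, -1.1856]
tcp_pos [0.4713, -0.0197, 0.1127]
contact_force [-1.3555, -2.5005, 10.0666]
moment [-0.663, 0.432, 0.0127]
finger_gap 0.0093
yaw -40.54
```

>>> apply_moves:
  deltas: "0 0 0.02 4 1;0 0 0.02 4 1;0 0 0 0 1;0 0 0 0 1;0 0 0 0 1"

```text
time: 19.08
tcp_pos: [0.4713, -0.0196, 0.1124]
ee_rot: [0.912, -0.411, 0.0, 0.0]
contact_force: [-2.1, -4.1, 11.5]
finger_gap: 0.0092
```

```bash
python3 -c "
from h import *
avg(16)"
```

```text
Mz [0.001, 0.008, 0.037, 0.016, -0.021, 0.052, 0.077, 0.051, 0.045, 0.048, -0.0, 0.016, -0.059, -0.017, 0.01, 0.058]
M mean [-0.6832  0.4472  0.0202] sem [0.0046 0.0074 0.0086] F [-2.11 -2.89 11.09]
time 19.8833
joint_pos [0.3807, 0.4887, -0.5621, 2.0713, 0.4066, 0.6887, -1.2948]
tcp_pos [0.4713, -0.0197, 0.1124]
contact_force [-2.4923, -3.1019, 11.2802]
moment [-0.7061, 0.4323, 0.0119]
finger_gap 0.0087
yaw -48.53
```

>>> apply_moves:
  deltas: "0 0 0.015 3.5 1;0 0 0.015 3.5 1;0 0 0 0 1;0 0 0 0 1;0 0 0 0 1"

```text
time: 20.3
tcp_pos: [0.4713, -0.0196, 0.1121]
ee_rot: [0.885, -0.466, 0.0, 0.0]
contact_force: [-1.8, -2.3, 11.5]
finger_gap: 0.0093
```

```bash
python3 -c "
from h import *
avg(16)"
```

```text
Mz [0.016, 0.012, 0.01, -0.007, 0.003, 0.022, 0.007, 0.038, 0.03, -0.011, 0.012, -0.008, -0.017, 0.029, 0.001, 0.027]
M mean [-0.6977  0.4372  0.0103] sem [0.0046 0.0059 0.004 ] F [-1.99 -2.89 11.11]
time 21.1
joint_pos [0.3565, 0.4831, -0.5259, 2.0719, 0.3818, 0.6798, -1.3901]
tcp_pos [0.4713, -0.0197, 0.1121]
contact_force [-1.9838, -3.3712, 10.901]
moment [-0.7155, 0.4526, -0.0133]
finger_gap 0.0096
yaw -55.53
```

>>> apply_moves:
  deltas: "0 0 0.015 3.5 1;0 0 0.015 3.5 1;0 0 0 0 1;0 0 0 0 1;0 0 0 0 1"

```text
time: 21.52
tcp_pos: [0.4713, -0.0197, 0.1118]
ee_rot: [0.855, -0.519, 0.0, 0.0]
contact_force: [-1.7, -3.7, 10.5]
finger_gap: 0.0092
```

```bash
python3 -c "
from h import *
avg(16)
im=optics.read_camera('wrist');crop('',200,150,440,330,3.3,'pics/w9c.png',im)
crop('side',240,160,360,265,6,'pics/s9.png')"
```

```text
Mz [-0.048, 0.069, 0.03, 0.031, -0.017, 0.052, 0.036, -0.052, 0.076, 0.083, 0.031, 0.009, -0.001, -0.04, 0.029, 0.025]
M mean [-0.7024  0.481   0.0196] sem [0.0056 0.0084 0.0102] F [-2.03 -3.1  11.32]
time 22.3167
joint_pos [0.3321, 0.4779, -0.4898, 2.0725, 0.3569, 0.6716, -1.4853]
tcp_pos [0.4713, -0.0196, 0.1118]
contact_force [-1.1571, -2.374, 11.3317]
moment [-0.7432, 0.4808, 0.0312]
finger_gap 0.0091
yaw -62.53
```

View pics/w9c.png

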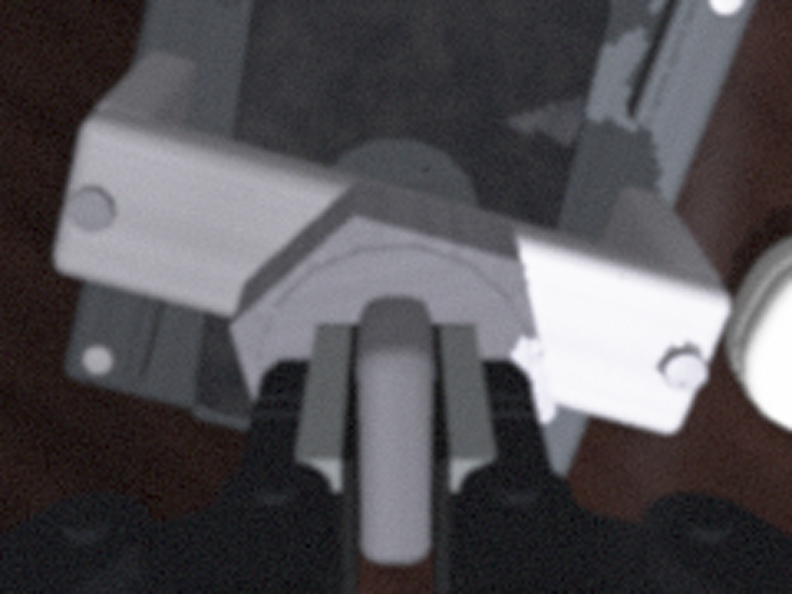

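View pics/s9.png

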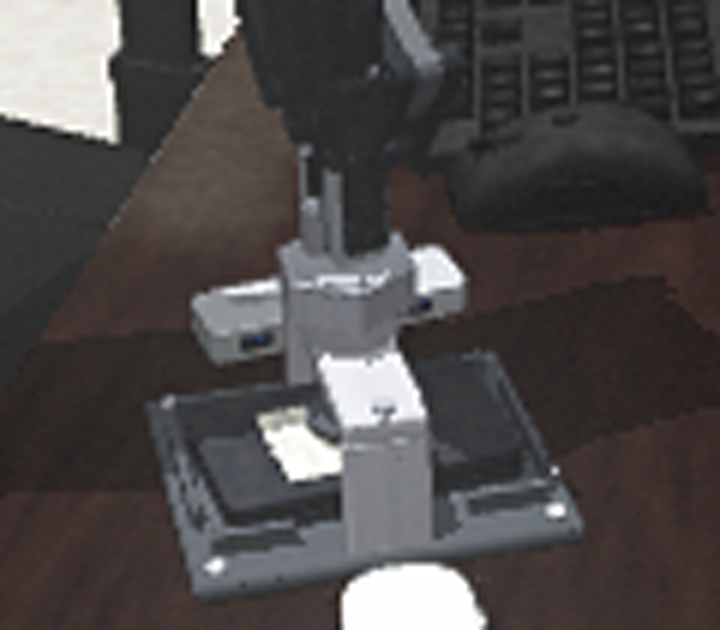

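>>> apply_moves:
  deltas: "0 0 0.015 3.5 1;0 0 0.015 3.5 1;0 0 0 0 1;0 0 0 0 1;0 0 0 0 1"

```text
time: 22.83
tcp_pos: [0.4712, -0.0197, 0.1115]
ee_rot: [0.822, -0.57, 0.0, 0.0]
contact_force: [-2.6, -3.2, 12.2]
finger_gap: 0.0091
```

```bash
python3 -c "
from h import *
avg(20)"
```

```text
Mz [0.021, 0.033, 0.11, 0.071, 0.018, 0.059, 0.04, 0.013, 0.095, 0.041, 0.014, 0.039, 0.099, -0.019, 0.067, 0.013, 0.049, 0.0, 0.032, 0.049]
M mean [-0.724   0.5064  0.0422] sem [0.0068 0.0056 0.0074] F [-2.4  -3.05 12.02]
time 23.8333
joint_pos [0.3075, 0.4733, -0.4535, 2.0731, 0.3319, 0.6639, -1.5803]
tcp_pos [0.4713, -0.0197, 0.1115]
contact_force [-2.0906, -2.826, 11.959]
moment [-0.727, 0.5462, 0.0517]
finger_gap 0.0089
yaw -69.53
```

Torque is up by 0.03 N m, so the pad has touched (some 4 N). A further 4°.

>>> apply_moves:
  deltas: "0 0 0.01 2 1;0 0 0.01 2 1;0 0 0 0 1;0 0 0 0 1;0 0 0 0 1;0 0 0 0 1"

```text
time: 24.33
tcp_pos: [0.4713, -0.0196, 0.1114]
ee_rot: [0.801, -0.598, 0.0, 0.0]
contact_force: [-3.4, -3.0, 12.8]
finger_gap: 0.009
```

```bash
python3 -c "
from h import *
avg(36)"
```

```text
Mz [0.046, 0.072, 0.055, 0.085, 0.059, 0.046, 0.035, 0.084, 0.047, 0.078, 0.077, 0.093, 0.053, 0.104, 0.065, 0.059, 0.027, 0.035, 0.066, -0.017, 0.07, 0.004, 0.096, 0.111, 0.064, 0.071, 0.034, 0.05, 0.013, 0.078, 0.125, 0.13, 0.048, 0.035, 0.061, 0.106]
M mean [-0.733   0.5674  0.0629] sem [0.005  0.0038 0.0053] F [-2.45 -2.85 12.91]
time 26.1333
joint_pos [0.2933, 0.4708, -0.4328, 2.0735, 0.3176, 0.6598, -1.6346]
tcp_pos [0.4713, -0.0197, 0.1114]
contact_force [-3.0253, -2.4868, 12.7221]
moment [-0.7338, 0.5614, 0.1006]
finger_gap 0.0091
yaw -73.53
```

>>> apply_moves:
  deltas: "0 0 0 1.5 1;0 0 0 0 1;0 0 0 0 1;0 0 0 0 1;0 0 0 0 1;0 0 0 0 1"

```text
time: 26.63
tcp_pos: [0.4713, -0.0197, 0.1114]
ee_rot: [0.793, -0.609, 0.0, 0.0]
contact_force: [-3.2, -3.9, 12.8]
finger_gap: 0.0092
```

```bash
python3 -c "
from h import *
avg(30)"
```

```text
Mz [0.121, 0.067, 0.089, 0.063, 0.066, 0.087, 0.102, 0.063, 0.059, 0.037, 0.004, 0.002, 0.05, 0.132, 0.055, 0.079, 0.119, 0.11, 0.104, 0.105, 0.063, 0.071, -0.006, 0.021, 0.088, 0.108, 0.062, 0.066, 0.071, 0.093]
M mean [-0.726   0.5469  0.0717] sem [0.006  0.0068 0.0063] F [-2.43 -2.98 12.42]
time 28.1333
joint_pos [0.2881, 0.4699, -0.4251, 2.0736, 0.3121, 0.6583, -1.6548]
tcp_pos [0.4713, -0.0197, 0.1114]
contact_force [-1.8475, -3.4289, 11.9459]
moment [-0.7624, 0.562, 0.1253]
finger_gap 0.0092
yaw -75.02
```

The torque corresponds to about 5–8 N on the pad. Letting go of the key, rising and checking.

>>> apply_moves:
  deltas: "0 0 0 0 0;0 0 0 0 0;0 0 0 0 0;0 0 0 0 0;0 0 -3 0 0;0 0 -3 -6 0;0 0 0 -6 0;0 0 0 -6 0"

```text
time: 28.8
tcp_pos: [0.472, -0.0189, 0.1722]
ee_rot: [0.879, -0.476, 0.001, -0.001]
contact_force: [-0.3, 0.9, -0.8]
finger_gap: 0.0853
```

>>> apply_moves:
  deltas: "0 0 0 -6 0;0 0 0 -6 0;0 0 0 0 0;0 0 0 0 0;0 0 0 0 0"

```text
time: 29.22
tcp_pos: [0.471, -0.0191, 0.1705]
ee_rot: [0.922, -0.386, -0.0, -0.0]
contact_force: [-0.1, 0.0, -0.0]
finger_gap: 0.0853
```

```bash
python3 -c "
from h import *
import pickle
s=st();pickle.dump(s,open('s10.pkl','wb'));im=optics.read_camera('wrist');cv2.imwrite('pics/w10.png',im[:,:,::-1])
crop('',220,130,420,290,4,'pics/w10c.png',im)"
```

```text
time 29.2167
joint_pos [0.4346, 0.4064, -0.62, 2.0001, 0.316, 0.8303, -1.156]
tcp_pos [0.471, -0.0191, 0.1705]
contact_force [-0.1426, 0.0458, -0.017]
moment [0.0253, 0.0216, 0.0327]
finger_gap 0.0853
yaw -45.44
```

View pics/w10c.png

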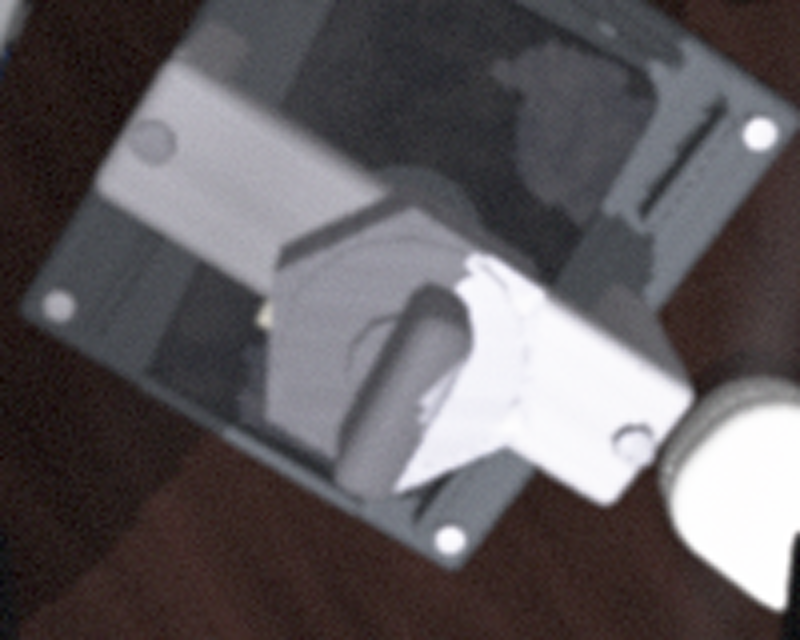

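The nut's flats stand parallel to the jaws, centred at crop (400,355), and the nut is still loose as left. Going down and gripping it.

>>> apply_moves:
  deltas: "0 0 2 0 0;0 0 2 0 0;0 0 2 0 0;0 0 2 0 0;0 0 0.75 0 0;0 0 0 0 0;0 0 0 0 0"
  force: 60

```text
time: 29.85
tcp_pos: [0.4712, -0.0189, 0.0834]
ee_rot: [0.923, -0.385, -0.0, 0.0]
contact_force: [-0.6, 0.3, 0.2]
finger_gap: 0.0856
```

>>> apply_moves:
  deltas: "0 0 0 0 1;0 0 0 0 1;0 0 0 0 1;0 0 0 0 1;0 0 0 0 1;0 0 0 0 1;0 0 0 0 1;0 0 0 0 1"

```text
time: 30.52
tcp_pos: [0.4717, -0.0193, 0.0843]
ee_rot: [0.923, -0.385, 0.001, -0.0]
contact_force: [-1.8, 0.2, 9.6]
finger_gap: 0.0436
```

```bash
python3 -c "
from h import *
avg(8)"
```

```text
Mz [-0.063, -0.051, -0.025, -0.032, -0.101, -0.074, -0.02, -0.052]
M mean [-0.0876  0.3085 -0.0525] sem [0.012  0.0134 0.009 ] F [-1.53 -0.51  8.72]
time 30.9167
joint_pos [0.3487, 0.531, -0.5237, 2.1008, 0.4539, 0.6179, -1.2819]
tcp_pos [0.4717, -0.0193, 0.0843]
contact_force [-1.7065, -1.2177, 8.8517]
moment [-0.0658, 0.375, 0.0161]
finger_gap 0.0435
yaw -45.29
```

>>> apply_moves:
  deltas: "0 0 0 4 1;0 0 0 4 1;0 0 0 4 1;0 0 0 4 1;0 0 0 4 1;0 0 0 3 1;0 0 0 0 1;0 0 0 0 1"

```text
time: 31.58
tcp_pos: [0.4718, -0.0195, 0.0843]
ee_rot: [0.828, -0.561, 0.001, -0.0]
contact_force: [-0.1, -1.7, 8.4]
finger_gap: 0.0439
```

```bash
python3 -c "
from h import *
avg(6)"
```

```text
Mz [0.182, 0.157, 0.121, 0.135, 0.152, 0.111]
M mean [-0.2986  0.2219  0.143 ] sem [0.0133 0.0055 0.0096] F [-0.82 -1.57  8.41]
time 31.8833
joint_pos [0.2699, 0.5135, -0.4053, 2.1017, 0.3577, 0.5895, -1.5803]
tcp_pos [0.4718, -0.0195, 0.0843]
contact_force [-1.0366, -1.142, 7.667]
moment [-0.269, 0.184, 0.1475]
finger_gap 0.0433
yaw -68.28
```

>>> apply_moves:
  deltas: "0 0 0 1.2 1;0 0 0 1.2 1;0 0 0 1.2 1;0 0 0 1.2 1;0 0 0 1.2 1;0 0 0 1.2 1;0 0 0 1.2 1;0 0 0 0 1"

```text
time: 32.55
tcp_pos: [0.4718, -0.0196, 0.0843]
ee_rot: [0.784, -0.621, 0.001, -0.0]
contact_force: [-1.5, -2.3, 8.1]
finger_gap: 0.0433
```

```bash
python3 -c "
from h import *
avg(6)"
```

```text
Mz [0.164, 0.127, 0.168, 0.211, 0.068, 0.233]
M mean [-0.3501  0.183   0.1618] sem [0.007 0.006 0.022] F [-0.87 -1.74  8.33]
time 32.85
joint_pos [0.2405, 0.5086, -0.3619, 2.102, 0.3215, 0.5809, -1.6882]
tcp_pos [0.4718, -0.0196, 0.0843]
contact_force [-1.2111, -2.1069, 7.9151]
moment [-0.4122, 0.2255, 0.2177]
finger_gap 0.0434
yaw -76.68
```

>>> apply_moves:
  deltas: "0 0 0 1 1;0 0 0 1 1;0 0 0 1 1;0 0 0 1 1;0 0 0 1 1;0 0 0 0 1;0 0 0 0 1"

```text
time: 33.43
tcp_pos: [0.4718, -0.0196, 0.0843]
ee_rot: [0.757, -0.654, 0.001, -0.0]
contact_force: [-0.6, -2.4, 8.9]
finger_gap: 0.0432
```

```bash
python3 -c "
from h import *
avg(6)"
```

```text
Mz [0.319, 0.255, 0.337, 0.277, 0.301, 0.36]
M mean [-0.434   0.1902  0.3083] sem [0.0136 0.0114 0.0144] F [-1.22 -2.3   8.38]
time 33.7333
joint_pos [0.2229, 0.5058, -0.3361, 2.1023, 0.2998, 0.5761, -1.7521]
tcp_pos [0.4718, -0.0197, 0.0843]
contact_force [-1.9404, -2.7851, 8.2161]
moment [-0.3708, 0.1772, 0.3817]
finger_gap 0.0432
yaw -81.66
```

>>> apply_moves:
  deltas: "0 0 0 1 1;0 0 0 1 1;0 0 0 1 1;0 0 0 1 1;0 0 0 1 1;0 0 0 0 1;0 0 0 0 1"

```text
time: 34.32
tcp_pos: [0.4718, -0.0197, 0.0843]
ee_rot: [0.728, -0.686, 0.001, -0.0]
contact_force: [-2.3, -3.2, 8.2]
finger_gap: 0.0433
```

```bash
python3 -c "
from h import *
avg(6)"
```

```text
Mz [0.56, 0.606, 0.552, 0.556, 0.53, 0.59]
M mean [-0.5174  0.198   0.5656] sem [0.0056 0.0082 0.0103] F [-1.   -2.31  8.  ]
time 34.6167
joint_pos [0.2052, 0.5034, -0.3102, 2.1025, 0.278, 0.5717, -1.8157]
tcp_pos [0.4718, -0.0197, 0.0843]
contact_force [-0.551, -1.3862, 8.186]
moment [-0.5451, 0.2007, 0.5499]
finger_gap 0.0433
yaw -86.62
```

>>> apply_moves:
  deltas: "0 0 0 1 1;0 0 0 1 1;0 0 0 0.5 1;0 0 0 0 1;0 0 0 0 1;0 0 0 0 1"

```text
time: 35.12
tcp_pos: [0.4718, -0.0197, 0.0843]
ee_rot: [0.713, -0.702, 0.001, -0.0]
contact_force: [-1.6, -3.1, 8.7]
finger_gap: 0.0437
```

```bash
python3 -c "
from h import *
avg(8)
crop('wrist',200,150,440,330,3.3,'pics/w11c.png')"
```

```text
Mz [0.688, 0.679, 0.672, 0.651, 0.674, 0.705, 0.658, 0.713]
M mean [-0.5618  0.1791  0.6799] sem [0.0076 0.0094 0.0071] F [-1.14 -2.6   8.43]
time 35.5167
joint_pos [0.1963, 0.5023, -0.2974, 2.1026, 0.2671, 0.5696, -1.8473]
tcp_pos [0.4718, -0.0197, 0.0843]
contact_force [-0.2974, -1.7533, 8.6767]
moment [-0.5726, 0.1521, 0.6994]
finger_gap 0.0431
yaw -89.09
```

View pics/w11c.png

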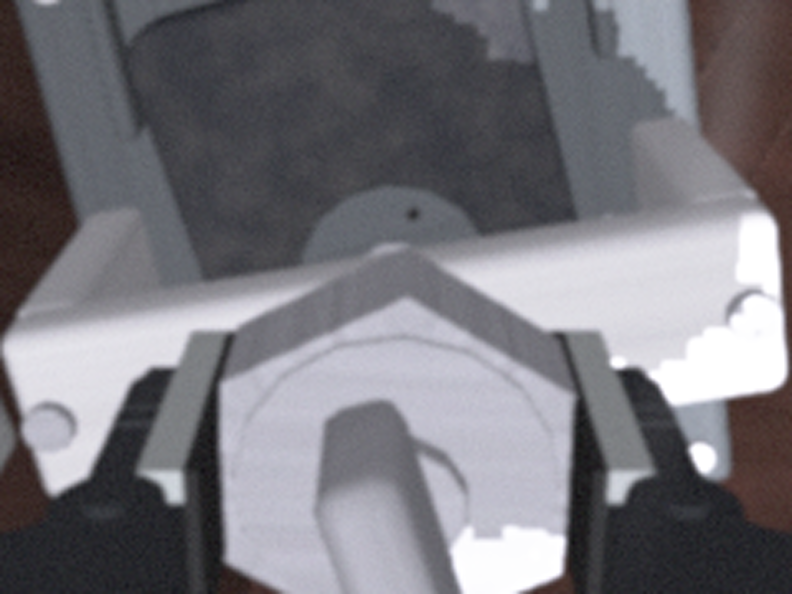

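The nut is firm at about 0.68 N m and the key stands clear of the jaws. Easing off part of the wind-up, letting go and rising.

>>> apply_moves:
  deltas: "0 0 0 -3 1;0 0 0 -3 1;0 0 0 0 0;0 0 0 0 0;0 0 0 0 0;0 0 0 0 0;0 0 0 0 0;0 0 0 0 0"

```text
time: 36.23
tcp_pos: [0.4711, -0.0191, 0.0831]
ee_rot: [0.748, -0.664, -0.0, 0.0]
contact_force: [-0.5, -0.8, -0.3]
finger_gap: 0.0854
```

>>> apply_moves:
  deltas: "0 0 -2 0 0;0 0 -3 0 0;0 0 -3 0 0;0 0 -3 0 0;0 0 -1 5.5 0;0 0 0 0 0;0 0 0 0 0;0 0 0 0 0"

```text
time: 36.9
tcp_pos: [0.4704, -0.0192, 0.2022]
ee_rot: [0.716, -0.698, -0.001, 0.001]
contact_force: [-0.5, 0.3, -0.2]
finger_gap: 0.0851
```

```bash
python3 -c "
from h import *
s=st();im=optics.read_camera('wrist');cv2.imwrite('pics/w12.png',im[:,:,::-1])
crop('',190,80,440,250,3.2,'pics/w12c.png',im);crop('top',230,170,390,280,5,'pics/t12.png')"
```

```text
time 36.9
joint_pos [0.2782, 0.3333, -0.3883, 1.9577, 0.1611, 0.8818, -1.7392]
tcp_pos [0.4704, -0.0192, 0.2022]
contact_force [-0.5006, 0.2794, -0.1964]
moment [-0.0217, 0.0514, 0.0304]
finger_gap 0.0851
yaw -88.54
```

View pics/w12c.png

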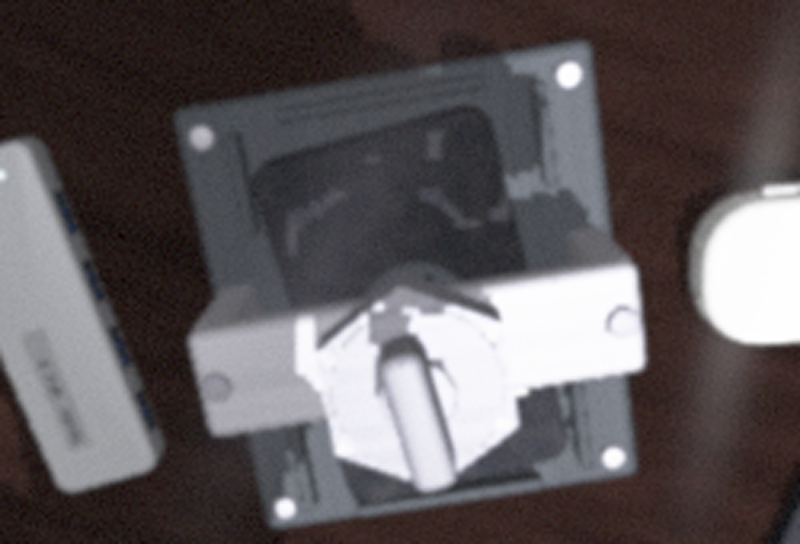

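The nut, at crop (415,390), is back at about its first angle relative to the beam. Hub and earbuds are in place. I'll check the angles.

```bash
python3 -c "
from h import *
s=status.get_state()
f=lambda p,z:back('wrist',(190+p[0]/3.2,80+p[1]/3.2),z,s)
def ang(a,b,z):
  d=f(a,z)-f(b,z);return np.degrees(np.arctan2(d[1],d[0]))
print('beam',ang((190,336),(633,266),.062),ang((212,437),(645,372),.062))
print('nut left flat',ang((320,350),(335,458),.091),'right',ang((500,320),(518,415),.091),'diag',ang((400,290),(428,490),.091))
print('key',ang((402,352),(436,485),.116))
"
```

```text
beam 100.61243302935179 100.44773790526894
nut left flat 7.412035203637409 right 13.176292860189449 diag 8.942112833766226
key 14.964946489459397
```

View pics/t12.png

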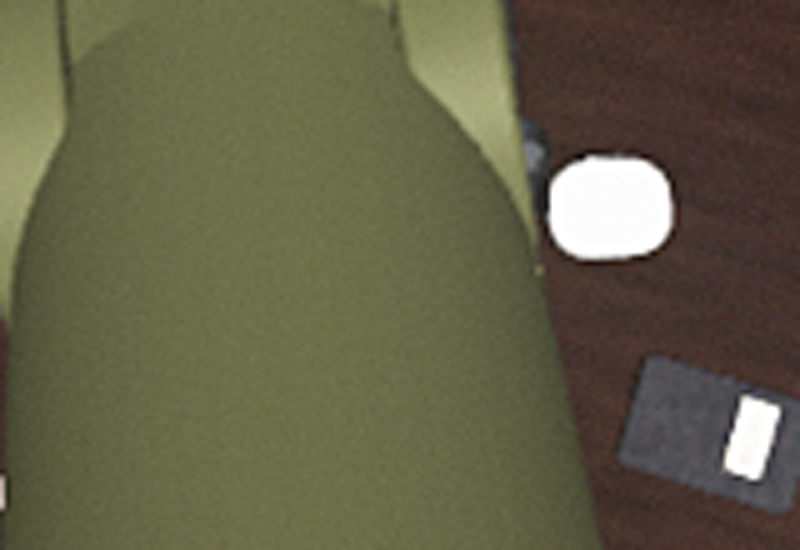

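```bash
python3 -c "
from h import *
print(manip.job_done()); s=status.get_state(); print(s['time'],s['contact_force'])"
```

```text
the job is handed in; nothing more can be done
None
the job is handed in; nothing more can be done
```

The drive is clamped and the jam nut is tight again, and I handed the job in at about 37 s. No verdict came back, and my readings are indirect: I could not measure the pad force or the nut's seat directly.

- **Loosening:** I turned the nut 32° counter-clockwise.
- **Adjuster:** I turned the key about 151° clockwise in small steps, until its torque rose 0.06 N m above the free-running level. That puts the pad force at about 5 to 8 N. The free-running torque read 0.011 N m where 0.03 was expected, so I worked from the rise; the raw reading of 0.072 N m alone would mean about 5 N.
- **Tightening:** I brought the nut home and tightened it to about 0.68 N m, well under the 1.1 N m limit. I eased off part of the wind-up, let go and moved clear.

**Last checks:**
- **Nut:** it sits in line with the bridge. My three picture estimates of its angle ranged from 7° to 13°, against about 10.5° for the bridge.
- **Key:** it stayed at the angle where I left it.
- **Drive and bystanders:** the drive sat in its tray. The hub and earbuds looked unmoved, though the arm hid the hub in the last top view.
- **Arm:** the force reading was near zero with the gripper open, about 0.2 m up.

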